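# Snap a bearing cover into its housing with a steel setup block

### The job

Set the loose round steel bearing cover with its central boss, disc down, into the round recess of the grey bearing housing and let go of it. Then take the plain rectangular steel block and with it, never with the fingers, press the cover straight down until it snaps fully home under the catches: the soft spring under it is not the end, home lies deeper in some housings than in others and must be felt, and more than 30 N would crack the cover. Put the block back on the bench clear of the housing, and leave the other things where they are.

Things in the scene. Friction and masses are not known exactly. Their poses are not given: they have to be found in the camera images.
- cover_center (a point): Centre of the loose bearing cover, 19 mm above its underside; z up its boss. Turned steel, 180 g, 38 mm tall: a disc of diameter 50, 6 thick, lower edge chamfered 3 mm at 45 degrees; on it a boss of diameter 22, rising 32 above it, flat top. Take it by the boss. Set in the recess, its disc is 2 mm below the housing's top: there keep fingertips in the boss's upper 28 mm.
- housing: The fixed grey bearing housing; origin on the bench under its centre, z up. A block 84 x 84 x 54 mm, with a low bolted foot on each side (60 x 22 x 12 mm, out to 61 mm either way along its y).
- mouth (a point): Centre of the round opening of the housing's recess, on its top face, 54 mm above the bench; z up. The bore is 52 mm in diameter, 44 mm deep, with a 3 mm chamfer at the mouth.
- rest_level (a point): Point on the bore's axis 8 mm below the opening. A light sprung plate of diameter 30 mm carries the loose cover level with its underside here (boss top then 30 mm above the opening); it gives way at 2 to 3 N, far down. The bore guides the cover with 1 mm of play all round.
- seat (a joint): Travel (m) of the sprung seat deep in the bore: 0 untouched, about 0.002 with the cover snapped home and held, 0.0031 at the solid stop. Its carrier, with three snap balls, is set at a depth that is not measured: home is 10 to 24 mm below the cover's first rest. On the way: 2 N, a first bump of 5 to 9 N, 2 N, a second of 6 to 11 N: the snap. The solid stop follows within 1.5 mm; 15 N is enough.
- block_center (a point): Centre of the loose plain rectangular steel setup block, 25 (x) x 75 (y) x 50 (z) mm, four small holes through its large faces, about 0.7 kg. It stands on its narrow 25 x 75 mm face, its underside 25 mm below this point. Grasp it across its 25 mm thickness (its x axis). It is the pusher: its underside goes on the flat top of the cover's boss.
- vee_center (a point): Centre of a loose steel vee block, 50 x 52 x 45 mm with a vee notch on top; a bystander: leave it alone.
- dome_center (a point): Centre of a loose dark steel domed cap with a small knob, diameter 50 mm, 34 mm tall; a bystander: leave it alone.
There are look-alikes about, which are no part of the job. What is shaped like the part that bears cover_center but yellow is not meant.

How it is judged:
By the outcome, as a careful person would: the job done as asked, in the order asked, and still so for the second after the job is handed in, with the robot touching nothing.
It also fails if it takes over 59 s, if anything falls off the work surface, if the arm or the gripper's body presses on something with over 40 N, if the wrist force passes 120 N, or if a joint passes its speed limit or range.

### The arm

A 6-joint arm with a two-finger parallel gripper is mounted at the origin on a cart in front of the work surface, level with it; the furniture and walls round the work are solid. World frame = base frame: x ahead of the robot, y to its left, z up, the work surface at z = 0. Lengths are in m, angles in rad, forces in N, time in s.
With the tool pointing down it reaches from about 0.25 to 0.775 m from the base axis. Payload 4 kg.
Tool frame: the origin (TCP) lies midway between the tips of the shut fingers; the grasp point (between the pads) lies 19 mm behind it; z points along the fingers, y is the line along which they close (so a half turn about z gives the same grasp; the last joint's range is limited). The gripper opens to 94 mm and grips with 3 to 60 N. Pads are 16 mm wide; open, the fingers measure 119 mm over their backs; the gripper's body (75 mm by 177 mm) begins 78 mm behind the grasp point.
Start: joints at [-1.217, 0.087, 1.371, -0, 1.684, -0.103], TCP at [0.243, -0.494, 0.206] pointing down, gripper open.
Joint ranges: [-3.1, 3.1], [-0.76, 2.03], [0.27, 2.55], [-1.08, 4.22], [0.17, 2.65], [-2.57, 2.57]. Speed limits (rad/s): [2.79, 2.79, 3.14, 3.14, 3.14, 3.14].

### API

Orientations are given as [roll, pitch, yaw] about the fixed x, y, z axes, in that order (R = Rz(yaw) Ry(pitch) Rx(roll)).
In Python, from bench import sensors, eyes, job gives the robot as it stands.
- The arm moves only by the tool arm_command, never from a script. Its argument "series" is a list of rows, each a list of 7 numbers: the opening, from 0 (shut) to 1 (fully open), then the shift along the tool's x, y, z in cm, then the turn, a rotation vector about the tool's x, y, z in rad. In form: [[fingers, dx, dy, dz, wx, wy, wz], ...]. A call has 1 to 20 rows; each row shifts and turns the commanded pose from where the row before left it, along the tool's axes as they then stand; what a row does not reach is not made up. A row lasts 1/10 s, in which the tool goes at most 50 mm and 8.59 degrees, less where a joint would pass 70% of its speed; a pose out of reach is approached as far as the arm can. A call with a gripper value outside its range is refused whole. The fingers move at their own pace and stop on an object; the grip force is fixed at half the most. Time passes only in rows, so rows that do not move let the fingers close. It gives the time, the measured TCP pose, the force and the opening at its end, in the units of the state.
- sensors.get_obs(): the state, without advancing time (a new reading comes with each control period).
- eyes.snapshot(name): name is "scene" or "side" or "wrist"; returns the picture (420x560x3 uint8, blue, green, red); there is no depth.
- eyes.get_calibration(name): a dict with "mtx" (3x3 intrinsics, pixels), "R" (3x3) and "t" (3): a world point X has camera coordinates R X + t. Camera axes: x right, y down, z forward; pixel columns grow to the right and rows downward; lengths in m; the calibration is good to about 2 mm. A picture is of the moment at which its call begins: read the wrist's pose just before it. get_calibration takes no time and is no camera call; for the wrist camera it gives the pose at the moment of the call.
- job.close_job(): hands the job in, once; it reports no verdict.
The state is a dict: "time": time; "joint_positions": joint angles; "qvel": joint speeds; "joint_torque": joint torques, N m; "tool_pos": TCP position; "ee_rot": TCP orientation; "wrist_force": force on the tool from outside, world axes, zero at the start; "wrist_torque": the same for the moment, N m; "width": finger opening in m.
Only numpy, scipy, OpenCV 4.12 (cv2) and the standard library are available. Lean on these libraries where they do the work, as an engineer would, in place of code of your own. Each camera call takes 0.05 s, during which the arm holds its last target. There are 200 camera calls.

## Working session

There is one attempt and no reset: what is moved stays moved. The work goes in short steps, Python scripts to look and compute and a tool call to move; the robot and the scene stay as the last step left them, time stands still between calls to the robot, and variables do not carry over. Pictures are saved under pics/ and viewed, on a budget of 10 in all, crops included, one or two more only if the job needs it, and the job is handed in when it is done.

Besides the shell and the picture viewer there is one more tool, called after "Emit:" as name(argument=value, ...), one argument or row to a line, values as JSON. arm_command: Moves the arm, as the interface text tells. Its arguments: {"type":"object","properties":{"series":{"type":"array","items":{"type":"array","items":{"type":"number"}}}},"required":["series"]}

```bash
mkdir -p pics; ls; python3 - <<'E'
from bench import sensors, eyes
import cv2
o=sensors.get_obs();print(o)
for n in ("scene","side","wrist"):
    c=eyes.get_calibration(n);print(n,c)
    cv2.imwrite(f"pics/{n}0.png",eyes.snapshot(n))
E
```

```text
pics
{'time': 0.0, 'joint_positions': array([-1.21707544e+00,  8.79431678e-02,  1.37222688e+00,  2.06100592e-07,
        1.68360705e+00, -1.03122599e-01]), 'qvel': array([ 0.00114895,  0.00116928, -0.00168742,  0.00192459, -0.00065674,
       -0.00070694]), 'joint_torque': array([-1.17962605e-03, -3.40179420e+01, -3.02435160e+01,  7.16499193e-02,
        3.29965213e-02, -1.70242306e-04]), 'tool_pos': array([ 0.24240954, -0.49309047,  0.20432454]), 'ee_rot': array([-3.13941984e+00, -2.25069295e-04,  4.56843269e-01]), 'wrist_force': array([-0.78142645, -0.4417597 , -0.55177409]), 'wrist_torque': array([-9.53789112e-05,  1.30709114e-02, -4.57519002e-02]), 'width': 0.09392726735172853}
scene {'mtx': array([[460.54470343,   0.        , 280.11711051],
       [  0.        , 460.54470343, 213.79707395],
       [  0.        ,   0.        ,   1.        ]]), 'R': array([[ 0.74838558, -0.6630498 ,  0.01685199],
       [-0.4916821 , -0.57165704, -0.65685382],
       [ 0.44516035,  0.4832941 , -0.7538296 ]]), 't': array([-0.32063917,  0.39077958,  0.57390298])}
side {'mtx': array([[447.43707119,   0.        , 271.20177   ],
       [  0.        , 447.43707119, 211.00080994],
       [  0.        ,   0.        ,   1.        ]]), 'R': array([[ 0.97466556, -0.22352377,  0.00801131],
       [-0.12033622, -0.55423989, -0.82361237],
       [ 0.18853713,  0.80178256, -0.56709653]]), 't': array([-0.47376461,  0.19996821,  0.65032083])}
wrist {'mtx': array([[373.71225877,   0.        , 278.39020388],
       [  0.        , 373.71225877, 208.17736361],
       [  0.        ,   0.        ,   1.        ]]), 'R': array([[ 0.44070029, -0.89765358, -0.00114159],
       [-0.86804931, -0.42648939,  0.25415979],
       [-0.22863432, -0.11101734, -0.96716157]]), 't': array([-0.54883311, -0.02677885,  0.39121255])}
```

View pics/scene0.png

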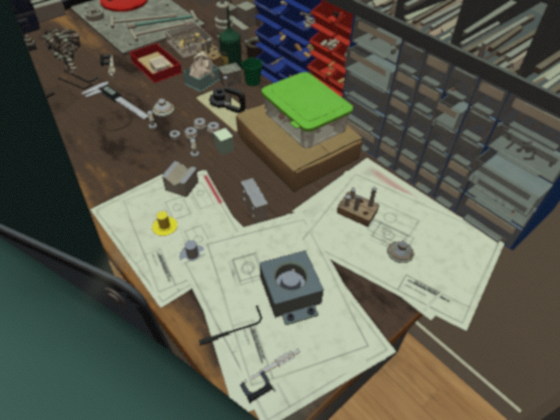

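View pics/side0.png

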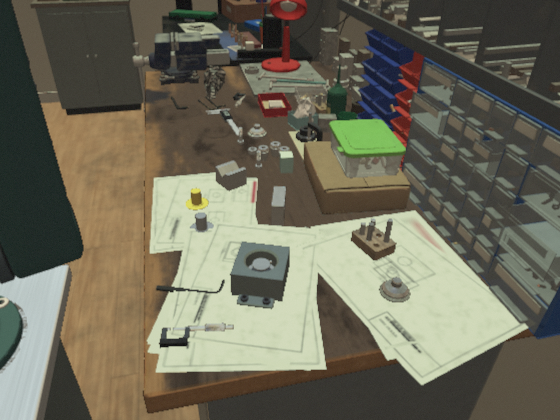

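The scene picture shows these candidates:
- Cover: the steel one is at scene (191,251), side (201,223). The yellow look-alike is at scene (164,225), and the dome at (401,250).
- Block: the plain one is at scene (253,193), side (278,203). The vee is at (180,178) and a pale small box at (224,140).
- Housing: its mouth is at scene (291,279), side (262,264).

I'll check these in one close crop.

```bash
cat > h.py <<'E'
import numpy as np, cv2
from bench import sensors, eyes
def ray(c,p):
    d=c["R"].T@np.linalg.inv(c["mtx"])@np.array([p[0],p[1],1.]); return -c["R"].T@c["t"], d
def plane(c,p,z):
    o,d=ray(c,p); return o+d*(z-o[2])/d[2]
def tri(cs,ps):
    A=np.zeros((3,3));b=np.zeros(3);L=[]
    for c,p in zip(cs,ps):
        o,d=ray(c,p);d/=np.linalg.norm(d);M=np.eye(3)-np.outer(d,d);A+=M;b+=M@o;L.append((o,M))
    x=np.linalg.solve(A,b); return x,[np.linalg.norm(M@(x-o)) for o,M in L]
def proj(c,X):
    q=c["mtx"]@(c["R"]@np.asarray(X,float)+c["t"]); return q[:2]/q[2]
E
python3 - <<'E'
from h import *
a=cv2.imread("pics/scene0.png")[170:330,150:350];b=cv2.imread("pics/side0.png")[160:320,150:350]
f=lambda i:cv2.resize(i,None,fx=3.7,fy=3.7,interpolation=cv2.INTER_CUBIC)
# two crops stacked side by side at x4 for narrower areas
A=cv2.resize(a,(800,640))[:, :]; B=cv2.resize(b,(800,640))
out=np.vstack([cv2.resize(a,(375,300),interpolation=cv2.INTER_CUBIC)]);
cv2.imwrite("pics/crop.png",np.hstack([cv2.resize(a[:,:160+40],(400,320),interpolation=cv2.INTER_CUBIC),cv2.resize(b,(400,320),interpolation=cv2.INTER_CUBIC)]))
s,d=eyes.get_calibration("scene"),eyes.get_calibration("side")
for n,p,q in [("cover",(191,251),(201,223)),("block",(253,193),(278,203)),("mouth",(291,279),(262,264)),("vee",(180,178),(231,175)),("dome",(401,250),(395,289))]:
    print(n,tri([s,d],[p,q]))
E
```

```text
cover (array([0.39232661, 0.20278619, 0.02130795]), [np.float64(0.0009570537532341927), np.float64(0.0009570537532340929)])
block (array([0.55736497, 0.23092413, 0.03117467]), [np.float64(0.005907148100458086), np.float64(0.005907148100458183)])
mouth (array([0.47687992, 0.02877717, 0.04803431]), [np.float64(0.0001688377221414285), np.float64(0.00016883772214140535)])
vee (array([0.47740501, 0.36631192, 0.02766644]), [np.float64(0.0019382193554355813), np.float64(0.001938219355435581)])
dome (array([ 0.6854122 , -0.04337041,  0.01710589]), [np.float64(0.0010128694605856798), np.float64(0.0010128694605858256)])
```

View pics/crop.png

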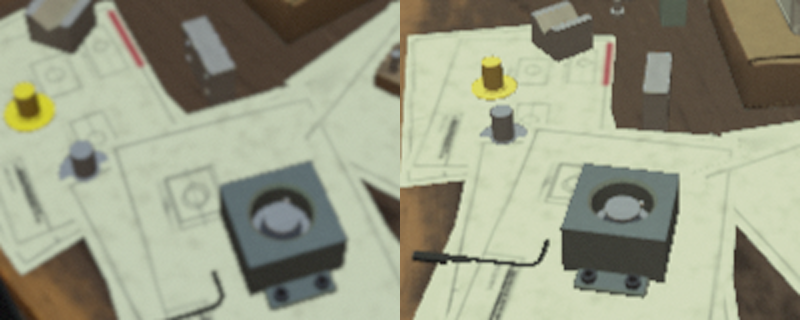

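The crop confirms the choices: the unpainted cover stands beside the yellow one, the block is plain with holes in its side, and the housing's recess is empty. Next is a closer wrist view.

```bash
python3 - <<'E'
from h import *
from scipy.spatial.transform import Rotation as Ro
o=sensors.get_obs();c=eyes.get_calibration("wrist")
C=-c["R"].T@c["t"];T=Ro.from_euler("xyz",o["ee_rot"]).as_matrix()
print(C, T.T@(C-o["tool_pos"]), T.T@c["R"].T[:,2])
print(T.T@(np.array([.40,.13,.24])-o["tool_pos"])*100)
s,d=eyes.get_calibration("scene"),eyes.get_calibration("side")
# block top-face ends at z=.05
u=lambda p:(p[0]/2+150,p[1]/2+170); v=lambda p:((p[0]-400)/2+150,p[1]/2+160)
for p in [(182,22),(204,16),(233,66),(212,74)]: print(plane(s,u(p),.05))
for p in [(650,54),(671,54),(669,92),(643,92)]: print(plane(d,v(p),.05))
E
```

```text
[ 0.30807859 -0.46067358  0.38469234] [ 0.07330227 -0.00056731 -0.18009187] [-2.54330428e-01  6.42884504e-04  9.67117170e-01]
[ 41.63066495 -48.99001511  -3.45512962]
[0.55573278 0.26151478 0.05      ]
[0.5775626  0.25393127 0.05      ]
[0.55577452 0.18389955 0.05      ]
[0.53421478 0.18900283 0.05      ]
[0.55265602 0.25670325 0.05      ]
[0.57404857 0.25209096 0.05      ]
[0.55445052 0.1837352  0.05      ]
[0.52963608 0.18911554 0.05      ]
```

Emit:
arm_command(
  series=[
    [1, 3.4, -3.5, 0, 0, 0, 0],
    [1, 3.4, -3.5, 0, 0, 0, 0],
    [1, 3.4, -3.5, 0, 0, 0, 0],
    [1, 3.4, -3.5, 0, 0, 0, 0],
    [1, 3.4, -3.5, 0, 0, 0, 0],
    [1, 3.4, -3.5, 0, 0, 0, 0],
    [1, 3.4, -3.5, 0, 0, 0, 0],
    [1, 3.4, -3.5, 0, 0, 0, 0],
    [1, 3.4, -3.5, 0, 0, 0, 0],
    [1, 3.4, -3.5, 0, 0, 0, 0],
    [1, 3.4, -3.5, 0, 0, 0, 0],
    [1, 3.4, -3.5, 0, 0, 0, 0],
    [1, 3.4, -3.5, 0, 0, 0, 0],
    [1, 3.4, -3.5, 0, 0, 0, -0.14],
    [1, 0, 0, 0, 0, 0, -0.14],
    [1, 0, 0, 0, 0, 0, -0.14],
    [1, 0, 0, 0, 0, 0, -0.14],
    [1, 0, 0, 0, 0, 0, -0.14],
    [1, 0, 0, 0, 0, 0, -0.14],
    [1, 0, 0, 0, 0, 0, 0],
  ],
)

```text
time: 2.15
tool_pos: [0.4534, 0.1561, 0.2051]
ee_rot: [-3.141, 0.0, 1.297]
wrist_force: [0.1, -0.5, -0.5]
width: 0.0941
```

```bash
python3 - <<'E'
from h import *
import pickle
o=sensors.get_obs();c=eyes.get_calibration("wrist");im=eyes.snapshot("wrist")
pickle.dump((o,c),open("w1.pkl","wb"));cv2.imwrite("pics/w1.png",im)
print(o["time"],o["tool_pos"],o["ee_rot"],o["wrist_force"])
for X in [(.392,.203,.038),(.554,.221,.05),(.477,.03,.054)]: print(proj(c,X))
E
```

```text
2.15 [0.45343415 0.15607587 0.205055  ] [-3.14092009e+00  4.59791552e-04  1.29660025e+00] [ 0.0901584  -0.51439055 -0.49985563]
[201.79937961 160.05514578]
[371.70199648  90.37014199]
[336.78513211 307.69627461]
```

View pics/w1.png

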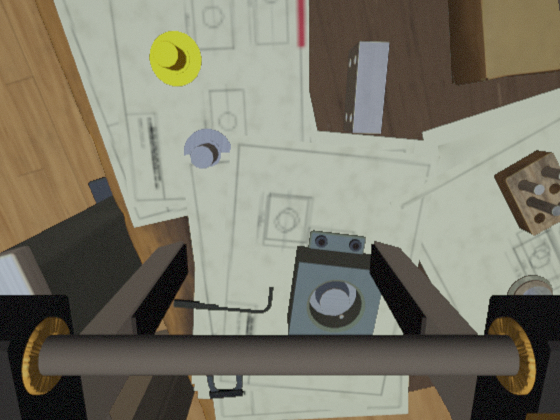

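```bash
python3 - <<'E'
from h import *
import pickle
o,c=pickle.load(open("w1.pkl","rb"));im=cv2.imread("pics/w1.png").astype(int)
B,G,R=im[...,0],im[...,1],im[...,2]
m=((B-G>8)&(B>100)).astype(np.uint8)
def comp(m,x0,y0,x1,y1):
    k=np.zeros_like(m);k[y0:y1,x0:x1]=m[y0:y1,x0:x1]
    cs,_=cv2.findContours(k,0,2);return max(cs,key=cv2.contourArea)
# block
q=comp(m,335,25,405,150);r=cv2.minAreaRect(q);bp=cv2.boxPoints(r)
P=np.array([plane(c,p,.05) for p in bp]);print("block",bp.round(1).tolist(),"\n",P.round(4).tolist(),P.mean(0),[np.linalg.norm(P[i]-P[i-1]).round(4) for i in range(4)])
e=[P[i]-P[i-1] for i in range(4)];L=max(e,key=np.linalg.norm);print("long angle",np.degrees(np.arctan2(L[1],L[0])))
# cover: whole disc
q=comp(m,180,120,240,175);print("cover area",cv2.contourArea(q),cv2.boundingRect(q))
g=im[120:175,180:240];print("row156",im[156,180:236].tolist()[::3]);print("col204",im[125:172,204].tolist()[::3])
z=lambda a,s:cv2.resize(a.astype(np.uint8),None,fx=s,fy=s,interpolation=cv2.INTER_CUBIC)
cv2.imwrite("pics/w1c.png",np.hstack([z(im[110:180,175:245],5.5),z(im[260:340,290:380],5)[:385,:]]))
E
```

```text
block [[352.8999938964844, 131.0], [359.8999938964844, 40.900001525878906], [388.5, 43.099998474121094], [381.6000061035156, 133.1999969482422]] 
 [[0.5309, 0.1921, 0.05], [0.5528, 0.262, 0.05], [0.5753, 0.2539, 0.05], [0.5548, 0.1833, 0.05]] [0.5534632  0.22284129 0.05      ] [np.float64(0.0254), np.float64(0.0733), np.float64(0.024), np.float64(0.0735)]
long angle -106.17820526138789
cover area 1207.5 (184, 129, 47, 39)
row156 [[170, 185, 178], [177, 190, 183], [178, 191, 184], [174, 185, 179], [160, 145, 137], [161, 146, 137], [162, 146, 139], [164, 148, 138], [162, 147, 138], [162, 147, 138], [166, 150, 142], [68, 69, 70], [53, 58, 61], [165, 148, 138], [174, 187, 182], [174, 188, 182], [171, 185, 180], [176, 189, 183], [177, 188, 182]]
col204 [[150, 163, 156], [154, 157, 150], [160, 144, 136], [163, 146, 138], [162, 144, 135], [158, 142, 133], [126, 115, 110], [117, 105, 104], [160, 145, 137], [163, 147, 137], [161, 146, 138], [165, 149, 139], [164, 147, 140], [163, 146, 138], [159, 147, 140], [176, 190, 183]]
```

View pics/w1c.png

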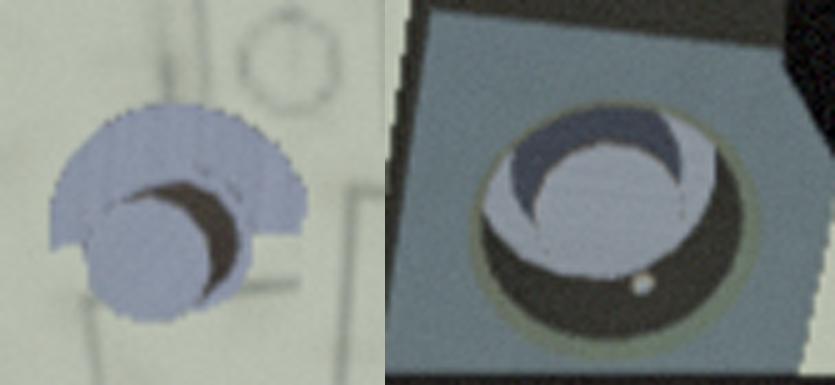

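The view from above shows the cover's disc cut off along a straight line at about (184–231,153), with paper seen in its place. It could be partly hidden or a look-alike, so I'll go closer over it before choosing.

Emit:
arm_command(
  series=[
    [1, 1.4, -3.5, 2, 0, 0, 0],
    [1, 1.4, -3.5, 2, 0, 0, 0],
    [1, 0, 0, 4, 0, 0, 0],
    [1, 0, 0, 2, 0, 0, 0],
    [1, 0, 0, 0, 0, 0, 0],
  ],
)

```text
time: 2.7
tool_pos: [0.391, 0.2012, 0.1019]
ee_rot: [-3.136, 0.005, 1.295]
wrist_force: [0.1, -0.5, 0.2]
width: 0.0943
```

```bash
python3 - <<'E'
from h import *
import pickle
o=sensors.get_obs();c=eyes.get_calibration("wrist");im=eyes.snapshot("wrist")
pickle.dump((o,c),open("w2.pkl","wb"));cv2.imwrite("pics/w2.png",im)
print(o["time"],o["tool_pos"],o["ee_rot"]);print(proj(c,(.392,.203,.038)))
s=eyes.get_calibration("scene");d=eyes.get_calibration("side")
print(tri([s,d],[(163,105),(257,130)]))
sc=cv2.imread("pics/scene0.png")[80:160,130:250];sd=cv2.imread("pics/side0.png")[180:250,160:265]
z=lambda a:cv2.resize(a,(400,270),interpolation=cv2.INTER_CUBIC)
cv2.imwrite("pics/w2c.png",np.vstack([cv2.resize(im[20:340],(560,320)),cv2.resize(np.hstack([z(sc),z(sd)]),(560,190))]))
E
```

```text
2.7 [0.39099009 0.20118928 0.10188826] [-3.13552687  0.00453228  1.29500132]
[280.60412927 218.44889683]
(array([0.58726644, 0.60860654, 0.02188203]), [np.float64(0.002942143219992938), np.float64(0.0029421432199929804)])
```

View pics/w2c.png

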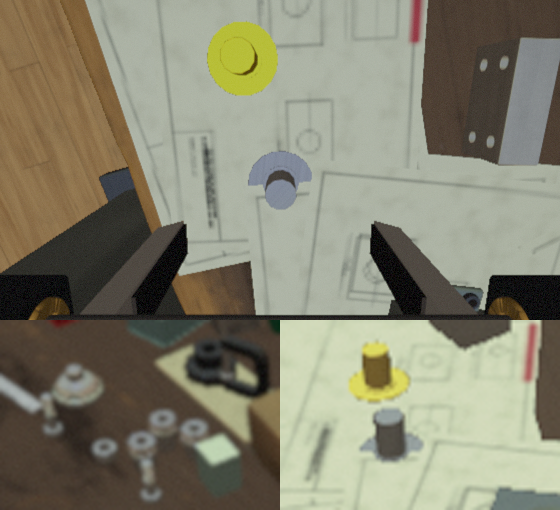

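The sheet's corner hides the front half of the disc (its left edge meets the disc at (250,190)). The boss at (281,193) is clear and the disc is the right size. The back object at scene (163,105) is a dome out of reach. So the steel boss is the cover, and I'll locate it and the mouth precisely.

```bash
python3 - <<'E'
from h import *
import pickle
from scipy.spatial.transform import Rotation as Ro
o,c=pickle.load(open("w2.pkl","rb"));im=cv2.imread("pics/w2.png").astype(int)
B,G=im[...,0],im[...,1]
m=((B-G>8)&(B>100)).astype(np.uint8)
n,l,st,ce=cv2.connectedComponentsWithStats(m[160:245,235:330])
for i in range(1,n):
    if st[i,4]>100: print(st[i],ce[i]+[235,160], plane(c,ce[i]+[235,160],.038))
d=lambda X:Ro.from_euler("xyz",o["ee_rot"]).as_matrix().T@(np.array(X)-o["tool_pos"])*100
o1,c1=pickle.load(open("w1.pkl","rb"))
print("cover w1",plane(c1,(201.9,156.9),.038))
print("mouth",plane(c1,(336,306),.054),plane(eyes.get_calibration("scene"),(290.5,276.5),.054),plane(eyes.get_calibration("side"),(261.5,261.5),.054))
E
```

```text
[  13   11   64   39 1345] [279.11078067 187.78289963] [0.3968167  0.22375321 0.038     ]
[ 31  40  30  29 680] [280.16617647 213.91470588] [0.39258393 0.20616622 0.038     ]
cover w1 [0.39303055 0.20574953 0.038     ]
mouth [0.47668842 0.0320178  0.054     ] [0.47694929 0.0302774  0.054     ] [0.47581378 0.02818171 0.054     ]
```

Emit:
arm_command(
  series=[
    [1, 0.5, 0, 0, 0, 0, 0],
    [1, 0, 0, 3, 0, 0, 0],
    [1, 0, 0, 3, 0, 0, 0],
    [1, 0, 0, 1.9, 0, 0, 0],
    [1, 0, 0, 1, 0, 0, 0],
    [1, 0, 0, 0, 0, 0, 0],
    [0, 0, 0, 0, 0, 0, 0],
    [0, 0, 0, 0, 0, 0, 0],
    [0, 0, 0, 0, 0, 0, 0],
    [0, 0, 0, 0, 0, 0, 0],
    [0, 0, 0, 0, 0, 0, 0],
    [0, 0, 0, 0, 0, 0, 0],
    [0, 0, 0, 0, 0, 0, 0],
  ],
)

```text
time: 4.05
tool_pos: [0.3952, 0.2068, 0.0165]
ee_rot: [3.142, 0.0, 1.297]
wrist_force: [-0.3, 0.3, -0.4]
width: 0.0416
```

Emit:
arm_command(
  series=[
    [0, 0, 0, 0, 0, 0, 0],
    [0, 0, 0, 0, 0, 0, 0],
    [0, 0, 0, 0, 0, 0, 0],
    [0, 0, 0, 0, 0, 0, 0],
    [0, 0, 0, 0, 0, 0, 0],
    [0, 0, 0, 0, 0, 0, 0],
  ],
)

```text
time: 4.65
tool_pos: [0.3951, 0.2068, 0.0164]
ee_rot: [-3.141, 0.0, 1.297]
wrist_force: [0.1, -0.6, -0.6]
width: 0.0211
```

Emit:
arm_command(
  series=[
    [0, 0, 0, -2, 0, 0, 0],
    [0, 0, 0, -4, 0, 0, 0],
    [0, 0, 0, -4, 0, 0, 0],
    [0, -2.5, 2.1, 0, 0, 0, 0],
    [0, -2.5, 2.1, 0, 0, 0, 0],
    [0, -2.5, 2.1, 0, 0, 0, 0],
    [0, -2.5, 2.1, 0, 0, 0, 0],
    [0, -2.5, 2.1, 0, 0, 0, 0],
    [0, -2.3, 2.1, 0, 0, 0, 0],
    [0, 0, 0, 0, 0, 0, 0],
    [0, 0, 0, 0, 0, 0, 0],
  ],
)

```text
time: 5.75
tool_pos: [0.4761, 0.0299, 0.1158]
ee_rot: [-3.14, -0.0, 1.295]
wrist_force: [-0.0, -0.2, -2.2]
width: 0.0217
```

```bash
python3 - <<'E'
from h import *
import pickle
o=sensors.get_obs();c=eyes.get_calibration("wrist");im=eyes.snapshot("wrist")
pickle.dump((o,c),open("w3.pkl","wb"));cv2.imwrite("pics/w3.png",im)
print(o["time"],o["tool_pos"],o["ee_rot"],o["wrist_force"],o["width"])
print("mouth",proj(c,(.4765,.0305,.054)),"bosstop",proj(c,o["tool_pos"]+[0,0,.0216]))
s=eyes.snapshot("side");cv2.imwrite("pics/s3.png",s)
z=cv2.resize(s[180:320,190:330],(420,420),interpolation=cv2.INTER_CUBIC)
cv2.imwrite("pics/w3c.png",cv2.resize(np.hstack([im,z]),(790,338)))
E
```

```text
5.75 [0.47613846 0.02993961 0.11581443] [-3.14003754e+00 -9.24262458e-05  1.29527472e+00] [-0.0361864  -0.24874977 -2.21885168] 0.021655079564506897
mouth [279.72577194 221.68341205] bosstop [279.74182346 275.49963743]
```

View pics/w3c.png

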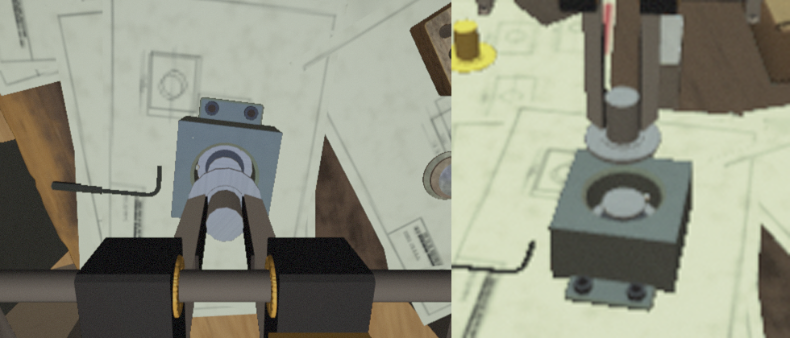

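Viewed 7 pictures. The cover is held by its boss, its disc whole and level, over the housing (mouth ring at about (225,165) in the left panel). I'll refine the mouth with a circle fit in the clear w1, scene and side views, plus the boss in hand.

```bash
python3 - <<'E'
from h import *
import pickle
from scipy.optimize import least_squares
def fit(c,img,p0,win,name):
    im=cv2.GaussianBlur(img,(3,3),0).astype(int);x0,y0=int(p0[0])-win,int(p0[1])-win
    best=None
    # housing-top colour sampled beside the ring
    X0=plane(c,p0,.054);pts=[]
    smp=[proj(c,X0+[.035*np.cos(a),.035*np.sin(a),0]) for a in np.linspace(0,6.28,24)]
    col=np.median([im[int(round(v)),int(round(u))] for u,v in smp],0)
    m=(np.abs(im-col).sum(2)<32)
    for a in np.linspace(0,2*np.pi,120,endpoint=False):
        for r in np.arange(.038,.022,-.00025):
            u,v=proj(c,X0+[r*np.cos(a),r*np.sin(a),0])
            if not m[int(round(v)),int(round(u))]:
                if r<.036: pts.append(plane(c,(u,v),.054)[:2])
                break
    pts=np.array(pts);f=lambda q:np.hypot(*(pts-q[:2]).T)-q[2]
    s=least_squares(f,[*X0[:2],.029],loss="soft_l1",f_scale=.0007);print(name,len(pts),s.x.round(4),"res",np.median(np.abs(f(s.x))).round(5),col)
o1,c1=pickle.load(open("w1.pkl","rb"))
fit(c1,cv2.imread("pics/w1.png"),(336,306),40,"w1")
for n,p in (("scene",(290.5,276.5)),("side",(261.5,261.5))): fit(eyes.get_calibration(n),cv2.imread(f"pics/{n}0.png"),p,40,n)
o,c=pickle.load(open("w3.pkl","rb"));im=cv2.imread("pics/w3.png").astype(int)
# boss top in hand
g=cv2.GaussianBlur(im.astype(np.uint8)[235:310,240:320],(3,3),0)
k=((g[...,0].astype(int)-g[...,1]>8)&(g[...,0]>100)).astype(np.uint8)
n,l,st,ce=cv2.connectedComponentsWithStats(k);print([(st[i].tolist(),(ce[i]+[240,235]).round(1).tolist()) for i in range(1,n) if st[i,4]>80])
print("bosstop at",plane(c,(279,278),o["tool_pos"][2]+.0216),"tcp",o["tool_pos"])
E
```

```text
w1 96 [0.4759 0.0335 0.0267] res 0.00037 [120. 116. 101.]
scene 119 [0.478  0.0318 0.0276] res 0.0006 [113.  111.   95.5]
side 109 [0.4749 0.0316 0.0276] res 0.00047 [119.5 124.  109.5]
[([0, 0, 37, 16, 242], [254.4, 238.7]), ([43, 0, 37, 15, 259], [303.8, 238.8]), ([17, 23, 43, 40, 1177], [277.5, 276.6])]
bosstop at [0.47546894 0.02882741 0.13741443] tcp [0.47613846 0.02993961 0.11581443]
```

Emit:
arm_command(
  series=[
    [0, 0.2, 0, 2, 0, 0, 0],
    [0, 0, 0, 2, 0, 0, 0],
    [0, 0, 0, 0.3, 0, 0, 0],
    [0, 0, 0, 0.2, 0, 0, 0],
    [0, 0, 0, 0.2, 0, 0, 0],
    [0, 0, 0, 0, 0, 0, 0],
  ],
)

```text
time: 6.45
tool_pos: [0.4775, 0.0323, 0.0703]
ee_rot: [3.14, -0.0, 1.297]
wrist_force: [0.3, 0.3, -1.2]
width: 0.0212
```

Emit:
arm_command(
  series=[
    [0, 0, 0, 0.2, 0, 0, 0],
    [0, 0, 0, 0.2, 0, 0, 0],
    [0, 0, 0, 0, 0, 0, 0],
  ],
)

```text
time: 6.75
tool_pos: [0.4773, 0.0327, 0.0657]
ee_rot: [3.141, -0.002, 1.297]
wrist_force: [-0.4, 2.9, -0.4]
width: 0.0212
```

Emit:
arm_command(
  series=[
    [0, 0.1, 0, 0, 0, 0, 0],
    [0, 0.05, 0, 0.2, 0, 0, 0],
    [0, 0, 0, 0.1, 0, 0, 0],
    [0, 0, 0, 0, 0, 0, 0],
  ],
)

```text
time: 7.15
tool_pos: [0.4773, 0.0333, 0.0624]
ee_rot: [-3.142, 0.001, 1.297]
wrist_force: [0.6, -0.7, -1.6]
width: 0.0214
```

Emit:
arm_command(
  series=[
    [0, 0, 0, 0.1, 0, 0, 0],
    [0, 0, 0, 0, 0, 0, 0],
    [0, 0, 0, 0, 0, 0, 0],
  ],
)

```text
time: 7.45
tool_pos: [0.4775, 0.0334, 0.0618]
ee_rot: [3.141, 0.0, 1.297]
wrist_force: [-1.2, -0.0, 1.2]
width: 0.0214
```

Emit:
arm_command(
  series=[
    [1, 0, 0, 0, 0, 0, 0],
    [1, 0, 0, 0, 0, 0, 0],
    [1, 0, 0, 0, 0, 0, 0],
    [1, 0, 0, 0, 0, 0, 0],
    [1, 0, 0, 0, 0, 0, 0],
    [1, 0, 0, 0, 0, 0, 0],
    [1, 0, 0, -3, 0, 0, 0],
    [1, 0, 0, -3.5, 0, 0, 0],
    [1, 2, 0.2, 0, 0, 0, 0],
    [1, 4.5, 0.5, 0, 0, 0, 0],
    [1, 4.5, 0.5, 0, 0, 0, 0],
    [1, 4.5, 0.5, 0, 0, 0, 0],
    [1, 4.5, 0.5, 0, 0, 0, 0.01],
    [1, 0, 0, 0, 0, 0, 0],
    [1, 0, 0, 0, 0, 0, 0],
  ],
)

```text
time: 8.95
tool_pos: [0.5524, 0.2207, 0.1257]
ee_rot: [-3.141, 0.001, 1.289]
wrist_force: [0.3, -0.4, -0.2]
width: 0.0942
```

```bash
python3 - <<'E'
from h import *
import pickle
o=sensors.get_obs();c=eyes.get_calibration("wrist");im=eyes.snapshot("wrist")
print(o["time"],o["tool_pos"],o["ee_rot"],o["wrist_force"],o["width"])
cv2.imwrite("pics/w4.png",im)
s=eyes.snapshot("side");cv2.imwrite("pics/s4.png",s)
a=im.astype(int);p=proj(c,(.555,.2235,.05));print(p)
x,y=map(int,p)
m=((a[...,0]-a[...,1]>8)&(a[...,0]>100)).astype(np.uint8)
cs,_=cv2.findContours(m,0,2);q=[k for k in cs if cv2.pointPolygonTest(k,(float(x),float(y)),False)>=0]
if q:
    bp=cv2.boxPoints(cv2.minAreaRect(q[0]));P=np.array([plane(c,k,.05) for k in bp]);print(bp.tolist(),P.round(4).tolist(),P.mean(0))
    e=max([P[i]-P[i-1] for i in range(4)],key=np.linalg.norm);print(np.arctan2(e[1],e[0]),[np.linalg.norm(P[i]-P[i-1]).round(4) for i in range(4)])
z=cv2.resize(s[180:320,190:330],(420,420),interpolation=cv2.INTER_CUBIC)
cv2.imwrite("pics/w4c.png",cv2.resize(np.hstack([im,z]),(790,338)))
E
```

```text
8.95 [0.55243369 0.22070262 0.12568744] [-3.14061774e+00  1.43057564e-03  1.28870065e+00] [ 0.32803613 -0.35695209 -0.23365724] 0.09420936953569256
[281.71399858 212.1122541 ]
```

View pics/w4c.png

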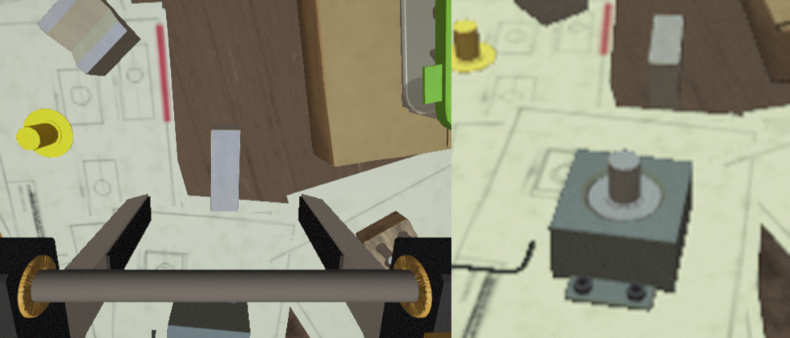

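The cover sits level in the recess (side panel, (624,175)), and the block is centred at about (279,211) in the wrist image. The cardboard box is close on the right, so I'll check its corner and height before descending.

```bash
python3 - <<'E'
from h import *
s,d=eyes.get_calibration("scene"),eyes.get_calibration("side")
for n,p,q in [("top",(298,169),(326,191)),("bot",(299,183),(325,208)),("leftTop",(238,134),(306,150))]: print(n,tri([s,d],[p,q]))
E
```

```text
top (array([0.6458545 , 0.19710336, 0.06805003]), [np.float64(0.004367972751561576), np.float64(0.004367972751561499)])
bot (array([0.64594984, 0.19241329, 0.03119232]), [np.float64(0.005500367980302959), np.float64(0.005500367980303192)])
leftTop (array([0.64847041, 0.3802783 , 0.05668644]), [np.float64(0.01019258173304211), np.float64(0.010192581733042223)])
```

Emit:
arm_command(
  series=[
    [0.65, 0.3, 0, 0, 0, 0, 0],
    [0.65, 0, 0, 2, 0, 0, 0],
    [0.65, 0, 0, 2, 0, 0, 0],
    [0.65, 0, 0, 2, 0, 0, 0],
    [0.65, 0, 0, 2, 0, 0, 0],
    [0.65, 0, 0, 2, 0, 0, 0],
    [0.65, 0, 0, 1.4, 0, 0, 0],
    [0.65, 0, 0, 0, 0, 0, 0],
    [0.65, 0, 0, 0, 0, 0, 0],
  ],
)

```text
time: 9.95
tool_pos: [0.5538, 0.2227, 0.013]
ee_rot: [3.141, -0.0, 1.286]
wrist_force: [0.4, 0.3, 1.2]
width: 0.0609
```

Emit:
arm_command(
  series=[
    [0, 0, 0, 0, 0, 0, 0],
    [0, 0, 0, 0, 0, 0, 0],
    [0, 0, 0, 0, 0, 0, 0],
    [0, 0, 0, 0, 0, 0, 0],
    [0, 0, 0, 0, 0, 0, 0],
    [0, 0, 0, 0, 0, 0, 0],
    [0, 0, 0, 0, 0, 0, 0],
    [0, 0, 0, 0, 0, 0, 0],
    [0, 0, 0, 0, 0, 0, 0],
    [0, 0, 0, 0, 0, 0, 0],
  ],
)

```text
time: 10.95
tool_pos: [0.5534, 0.2232, 0.0127]
ee_rot: [-3.141, -0.0, 1.287]
wrist_force: [-2.4, -0.3, 4.2]
width: 0.0249
```

Emit:
arm_command(
  series=[
    [0, 0, 0, -2, 0, 0, 0],
    [0, 0, 0, -3, 0, 0, 0],
    [0, 0, 0, -3, 0, 0, 0],
    [0, 0, 0, -3, 0, 0, 0],
    [0, -3.4, -0.3, 0, 0, 0, 0],
    [0, -3.4, -0.3, 0, 0, 0, 0],
    [0, -3.4, -0.3, 0, 0, 0, 0],
    [0, -3.4, -0.4, 0, 0, 0, 0],
    [0, -3.4, -0.4, 0, 0, 0, 0],
    [0, -3.4, -0.3, 0, 0, 0, 0],
    [0, 0, 0, 0, 0, 0, 0],
    [0, 0, 0, 0, 0, 0, 0],
  ],
)

```text
time: 12.15
tool_pos: [0.4758, 0.0324, 0.1201]
ee_rot: [-3.138, 0.001, 1.285]
wrist_force: [-0.2, -0.6, -7.5]
width: 0.0247
```

```bash
python3 - <<'E'
from h import *
o=sensors.get_obs()
print(o["time"],o["tool_pos"],o["ee_rot"],o["wrist_force"],o["wrist_torque"],o["width"])
s=eyes.snapshot("side");w=eyes.snapshot("scene");cv2.imwrite("pics/s5.png",s)
z=lambda a:cv2.resize(a,(400,400),interpolation=cv2.INTER_CUBIC)
cv2.imwrite("pics/s5c.png",np.hstack([z(s[180:320,190:330]),z(w[190:330,220:360])]))
E
```

```text
12.15 [0.4757801  0.03235203 0.12009857] [-3.13778219e+00  5.00633199e-04  1.28484854e+00] [-0.21322683 -0.5833292  -7.47670938] [-0.02526626 -0.0796664  -0.02182314] 0.024655766351639588
```

View pics/s5c.png

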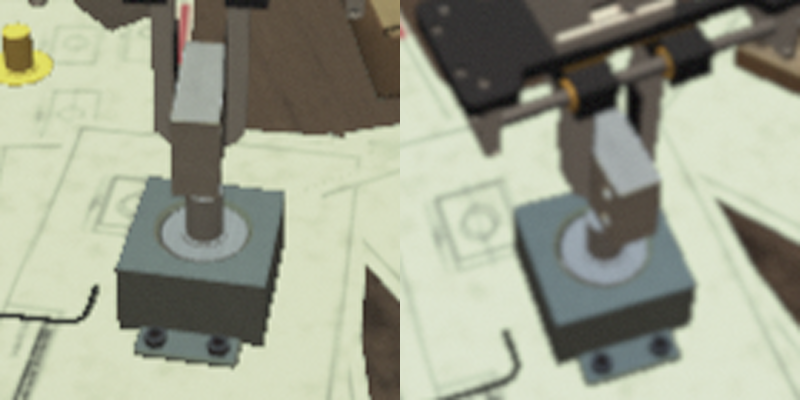

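The block is upright above the boss, about 2 mm off to the left in the side view. I'll correct that and go down to just above contact. The no-contact force baseline is about −7.5 N.

Emit:
arm_command(
  series=[
    [0, 0.1, 0.1, 1, 0, 0, 0],
    [0, 0, 0, 0.9, 0, 0, 0],
    [0, 0, 0, 0, 0, 0, 0],
    [0, 0, 0, 0, 0, 0, 0],
  ],
)

```text
time: 12.65
tool_pos: [0.4779, 0.0339, 0.1025]
ee_rot: [-3.14, 0.001, 1.288]
wrist_force: [0.0, -0.1, -7.0]
width: 0.0247
```

Emit:
arm_command(
  series=[
    [0, 0, 0, 0.2, 0, 0, 0],
    [0, 0, 0, 0.2, 0, 0, 0],
    [0, 0, 0, 0.2, 0, 0, 0],
    [0, 0, 0, 0, 0, 0, 0],
  ],
)

```text
time: 13.05
tool_pos: [0.4782, 0.0335, 0.0972]
ee_rot: [-3.141, 0.0, 1.287]
wrist_force: [0.2, 0.9, -7.9]
width: 0.0245
```

Emit:
arm_command(
  series=[
    [0, 0, 0, 0.1, 0, 0, 0],
    [0, 0, 0, 0.1, 0, 0, 0],
    [0, 0, 0, 0, 0, 0, 0],
  ],
)

```text
time: 13.35
tool_pos: [0.4786, 0.0335, 0.0957]
ee_rot: [3.141, -0.0, 1.287]
wrist_force: [-0.4, -0.6, -6.0]
width: 0.0248
```

Emit:
arm_command(
  series=[
    [0, 0, 0, 0.1, 0, 0, 0],
    [0, 0, 0, 0.1, 0, 0, 0],
    [0, 0, 0, 0.1, 0, 0, 0],
    [0, 0, 0, 0, 0, 0, 0],
  ],
)

```text
time: 13.75
tool_pos: [0.4786, 0.0335, 0.0924]
ee_rot: [3.141, 0.0, 1.287]
wrist_force: [0.3, -0.4, -6.1]
width: 0.0247
```

Emit:
arm_command(
  series=[
    [0, 0, 0, 0.1, 0, 0, 0],
    [0, 0, 0, 0.1, 0, 0, 0],
    [0, 0, 0, 0, 0, 0, 0],
  ],
)

```text
time: 14.05
tool_pos: [0.4785, 0.0335, 0.0904]
ee_rot: [3.141, 0.0, 1.287]
wrist_force: [-0.3, -0.7, -6.0]
width: 0.0248
```

Emit:
arm_command(
  series=[
    [0, 0, 0, 0.1, 0, 0, 0],
    [0, 0, 0, 0, 0, 0, 0],
  ],
)

```text
time: 14.25
tool_pos: [0.4785, 0.0335, 0.0894]
ee_rot: [3.141, 0.0, 1.287]
wrist_force: [0.7, 0.2, -6.8]
width: 0.0245
```

Emit:
arm_command(
  series=[
    [0, 0, 0, 0.1, 0, 0, 0],
    [0, 0, 0, 0, 0, 0, 0],
  ],
)

```text
time: 14.45
tool_pos: [0.4786, 0.0335, 0.0884]
ee_rot: [3.141, 0.0, 1.287]
wrist_force: [1.4, -0.7, -6.3]
width: 0.0249
```

Emit:
arm_command(
  series=[
    [0, 0, 0, 0.1, 0, 0, 0],
    [0, 0, 0, 0, 0, 0, 0],
  ],
)

```text
time: 14.65
tool_pos: [0.4785, 0.0335, 0.0874]
ee_rot: [3.141, 0.0, 1.287]
wrist_force: [1.4, -0.4, -6.4]
width: 0.0247
```

Emit:
arm_command(
  series=[
    [0, 0, 0, 0.1, 0, 0, 0],
    [0, 0, 0, 0, 0, 0, 0],
  ],
)

```text
time: 14.85
tool_pos: [0.4785, 0.0335, 0.0864]
ee_rot: [3.141, 0.0, 1.287]
wrist_force: [0.1, -0.1, -6.2]
width: 0.0246
```

Emit:
arm_command(
  series=[
    [0, 0, 0, 0.07, 0, 0, 0],
    [0, 0, 0, 0, 0, 0, 0],
  ],
)

```text
time: 15.05
tool_pos: [0.4785, 0.0335, 0.0857]
ee_rot: [3.141, 0.0, 1.287]
wrist_force: [1.3, -0.1, -5.8]
width: 0.0249
```

Emit:
arm_command(
  series=[
    [0, 0, 0, 0.07, 0, 0, 0],
    [0, 0, 0, 0, 0, 0, 0],
  ],
)

```text
time: 15.25
tool_pos: [0.4785, 0.0335, 0.085]
ee_rot: [3.141, 0.0, 1.287]
wrist_force: [0.2, -0.4, -5.7]
width: 0.0249
```

Emit:
arm_command(
  series=[
    [0, 0, 0, 0.07, 0, 0, 0],
    [0, 0, 0, 0, 0, 0, 0],
  ],
)

```text
time: 15.45
tool_pos: [0.4785, 0.0336, 0.0844]
ee_rot: [3.141, -0.0, 1.287]
wrist_force: [0.3, -0.2, -4.8]
width: 0.0251
```

Emit:
arm_command(
  series=[
    [0, 0, 0, 0.07, 0, 0, 0],
    [0, 0, 0, 0, 0, 0, 0],
  ],
)

```text
time: 15.65
tool_pos: [0.4784, 0.0338, 0.0838]
ee_rot: [-3.141, -0.0, 1.287]
wrist_force: [-0.1, 0.8, -3.5]
width: 0.0245
```

Emit:
arm_command(
  series=[
    [0, 0, 0, 0.07, 0, 0, 0],
    [0, 0, 0, 0, 0, 0, 0],
  ],
)

```text
time: 15.85
tool_pos: [0.4785, 0.0337, 0.0833]
ee_rot: [3.141, -0.0, 1.287]
wrist_force: [-1.4, 1.0, -2.6]
width: 0.025
```

Emit:
arm_command(
  series=[
    [0, 0, 0, 0.07, 0, 0, 0],
    [0, 0, 0, 0, 0, 0, 0],
  ],
)

```text
time: 16.05
tool_pos: [0.4787, 0.0336, 0.083]
ee_rot: [3.141, -0.0, 1.287]
wrist_force: [-2.4, 0.7, 1.4]
width: 0.0246
```

Emit:
arm_command(
  series=[
    [0, 0, 0, 0.05, 0, 0, 0],
    [0, 0, 0, 0, 0, 0, 0],
  ],
)

```text
time: 16.25
tool_pos: [0.4788, 0.0335, 0.0818]
ee_rot: [3.141, -0.0, 1.287]
wrist_force: [1.0, 1.6, -1.5]
width: 0.0247
```

Emit:
arm_command(
  series=[
    [0, 0, 0, 0.05, 0, 0, 0],
    [0, 0, 0, 0, 0, 0, 0],
  ],
)

```text
time: 16.45
tool_pos: [0.4787, 0.0335, 0.0811]
ee_rot: [3.141, -0.0, 1.287]
wrist_force: [0.7, 1.6, -1.9]
width: 0.0249
```

Emit:
arm_command(
  series=[
    [0, 0, 0, 0.05, 0, 0, 0],
    [0, 0, 0, 0, 0, 0, 0],
  ],
)

```text
time: 16.65
tool_pos: [0.4784, 0.0335, 0.0802]
ee_rot: [-3.141, 0.0, 1.287]
wrist_force: [0.6, 0.1, -4.2]
width: 0.0245
```

Emit:
arm_command(
  series=[
    [0, 0, 0, 0.05, 0, 0, 0],
    [0, 0, 0, 0, 0, 0, 0],
  ],
)

```text
time: 16.85
tool_pos: [0.4781, 0.0334, 0.0796]
ee_rot: [-3.141, 0.001, 1.287]
wrist_force: [0.8, 0.6, -4.9]
width: 0.0252
```

First bump passed: peak about 9 N, now back to about 2.5 N. I'll go on for the second.

Emit:
arm_command(
  series=[
    [0, 0, 0, 0.05, 0, 0, 0],
    [0, 0, 0, 0, 0, 0, 0],
  ],
)

```text
time: 17.05
tool_pos: [0.478, 0.0334, 0.0792]
ee_rot: [-3.141, 0.001, 1.287]
wrist_force: [0.7, 0.1, -6.0]
width: 0.0249
```

Emit:
arm_command(
  series=[
    [0, 0, 0, 0.05, 0, 0, 0],
    [0, 0, 0, 0, 0, 0, 0],
  ],
)

```text
time: 17.25
tool_pos: [0.4781, 0.0334, 0.0789]
ee_rot: [-3.141, 0.001, 1.287]
wrist_force: [1.4, 1.2, -6.8]
width: 0.0249
```

Emit:
arm_command(
  series=[
    [0, 0, 0, 0.05, 0, 0, 0],
    [0, 0, 0, 0, 0, 0, 0],
  ],
)

```text
time: 17.45
tool_pos: [0.4781, 0.0334, 0.0785]
ee_rot: [-3.141, 0.0, 1.287]
wrist_force: [0.7, -0.2, -6.4]
width: 0.025
```

Emit:
arm_command(
  series=[
    [0, 0, 0, 0.05, 0, 0, 0],
    [0, 0, 0, 0, 0, 0, 0],
  ],
)

```text
time: 17.65
tool_pos: [0.4781, 0.0335, 0.0785]
ee_rot: [-3.141, 0.0, 1.287]
wrist_force: [-0.9, -0.3, -3.8]
width: 0.0248
```

Emit:
arm_command(
  series=[
    [0, 0, 0, 0.05, 0, 0, 0],
    [0, 0, 0, 0, 0, 0, 0],
  ],
)

```text
time: 17.85
tool_pos: [0.4782, 0.0334, 0.0784]
ee_rot: [-3.141, 0.0, 1.287]
wrist_force: [-3.2, 0.3, -0.6]
width: 0.0249
```

Emit:
arm_command(
  series=[
    [0, 0, 0, 0.05, 0, 0, 0],
    [0, 0, 0, 0, 0, 0, 0],
  ],
)

```text
time: 18.05
tool_pos: [0.4782, 0.0334, 0.077]
ee_rot: [-3.141, 0.0, 1.287]
wrist_force: [-2.1, 0.8, -3.7]
width: 0.0249
```

The force rose to about 7 N, then the block dropped 1.4 mm, which looks like the snap. I'll press on gently to about 15 N to make sure of the solid stop.

Emit:
arm_command(
  series=[
    [0, 0, 0, 0.05, 0, 0, 0],
    [0, 0, 0, 0, 0, 0, 0],
  ],
)

```text
time: 18.25
tool_pos: [0.4782, 0.0334, 0.0762]
ee_rot: [-3.141, 0.0, 1.287]
wrist_force: [-1.7, -0.6, -3.5]
width: 0.025
```

Emit:
arm_command(
  series=[
    [0, 0, 0, 0.05, 0, 0, 0],
    [0, 0, 0, 0, 0, 0, 0],
  ],
)

```text
time: 18.45
tool_pos: [0.4782, 0.0334, 0.0762]
ee_rot: [-3.141, 0.0, 1.287]
wrist_force: [-2.2, -0.5, -2.2]
width: 0.0248
```

Emit:
arm_command(
  series=[
    [0, 0, 0, 0.05, 0, 0, 0],
    [0, 0, 0, 0, 0, 0, 0],
  ],
)

```text
time: 18.65
tool_pos: [0.4783, 0.0335, 0.076]
ee_rot: [-3.141, 0.0, 1.287]
wrist_force: [-4.0, -0.5, -0.0]
width: 0.0249
```

Emit:
arm_command(
  series=[
    [0, 0, 0, 0.05, 0, 0, 0],
    [0, 0, 0, 0, 0, 0, 0],
  ],
)

```text
time: 18.85
tool_pos: [0.4785, 0.0335, 0.0758]
ee_rot: [3.141, 0.0, 1.287]
wrist_force: [-3.7, 0.1, 1.8]
width: 0.0247
```

Emit:
arm_command(
  series=[
    [0, 0, 0, 0.05, 0, 0, 0],
    [0, 0, 0, 0, 0, 0, 0],
  ],
)

```text
time: 19.05
tool_pos: [0.4787, 0.0335, 0.0753]
ee_rot: [3.141, -0.0, 1.287]
wrist_force: [-4.3, 0.3, 3.3]
width: 0.0246
```

Emit:
arm_command(
  series=[
    [0, 0, 0, 0.05, 0, 0, 0],
    [0, 0, 0, 0, 0, 0, 0],
  ],
)

```text
time: 19.25
tool_pos: [0.4788, 0.0335, 0.0753]
ee_rot: [3.14, -0.0, 1.287]
wrist_force: [-5.4, -0.2, 6.8]
width: 0.025
```

Emit:
arm_command(
  series=[
    [0, 0, 0, 0.05, 0, 0, 0],
    [0, 0, 0, 0, 0, 0, 0],
  ],
)

```text
time: 19.45
tool_pos: [0.4789, 0.0335, 0.0752]
ee_rot: [3.14, -0.0, 1.287]
wrist_force: [-6.4, 0.6, 8.5]
width: 0.0249
```

16 N net with no further travel, so this is the solid stop. Now I'll lift away and check the cover's depth before putting the block down.

Emit:
arm_command(
  series=[
    [0, 0, 0, -0.3, 0, 0, 0],
    [0, 0, 0, -0.5, 0, 0, 0],
    [0, 0, 0, -2, 0, 0, 0],
    [0, 0, 0, -2.5, 0, 0, 0],
    [0, 3.4, 0.3, 0, 0, 0, 0],
    [0, 3.4, 0.3, 0, 0, 0, 0],
    [0, 3.4, 0.3, 0, 0, 0, 0],
    [0, 3.4, 0.3, 0, 0, 0, 0],
    [0, 3.4, 0.3, 0, 0, 0, 0],
    [0, 3.4, 0.4, 0, 0, 0, 0],
    [0, 0, 0, 0, 0, 0, 0],
    [0, 0, 0, 0, 0, 0, 0],
  ],
)

```text
time: 20.65
tool_pos: [0.5534, 0.2245, 0.1243]
ee_rot: [-3.139, 0.002, 1.288]
wrist_force: [-0.7, -0.6, -7.6]
width: 0.025
```

```bash
python3 - <<'E'
from h import *
o=sensors.get_obs();print(o["time"],o["tool_pos"],o["ee_rot"],o["wrist_force"],o["width"])
s=eyes.snapshot("side");w=eyes.snapshot("scene");cv2.imwrite("pics/s6.png",s);cv2.imwrite("pics/c6.png",w)
z=lambda a:cv2.resize(a,(400,400),interpolation=cv2.INTER_CUBIC)
cv2.imwrite("pics/s6c.png",np.hstack([z(s[180:320,190:330]),z(w[190:330,220:360])]))
for h in (.084,.0626): print(h,[proj(eyes.get_calibration(n),(.476,.032,h)).round(1) for n in ("side","scene")])
E
```

```text
20.65 [0.55340998 0.22447597 0.12429474] [-3.13928226e+00  2.16680410e-03  1.28832997e+00] [-0.66246259 -0.55055402 -7.63573897] 0.024953155304013652
0.084 [array([261. , 245.8]), array([290. , 265.8])]
0.0626 [array([261.1, 256. ]), array([289.5, 273.2])]
```

View pics/s6c.png

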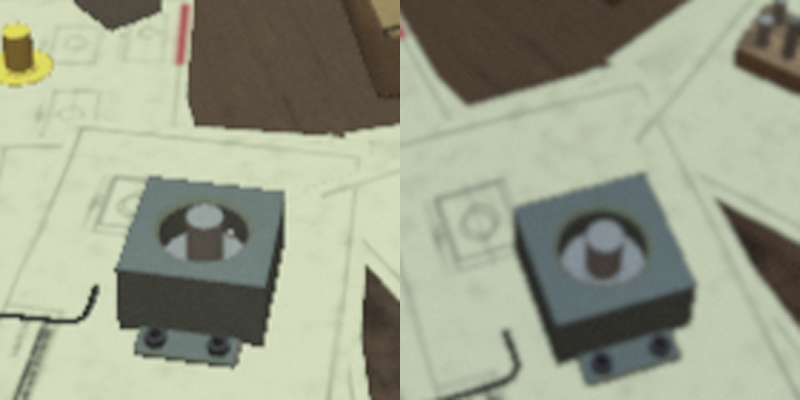

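The boss top is at side (262,255), about 64 mm above the bench, so the cover has stayed about 20 mm deep. That agrees with a snap followed by a stop. Now the block goes back where it stood.

Emit:
arm_command(
  series=[
    [0, 0, 0, 3, 0, 0, 0],
    [0, 0, 0, 3, 0, 0, 0],
    [0, 0, 0, 3, 0, 0, 0],
    [0, 0, 0, 1.3, 0, 0, 0],
    [0, 0, 0, 0.3, 0, 0, 0],
    [0, 0, 0, 0.2, 0, 0, 0],
    [0, 0, 0, 0.1, 0, 0, 0],
    [0, 0, 0, 0, 0, 0, 0],
  ],
)

```text
time: 21.55
tool_pos: [0.5552, 0.2243, 0.0197]
ee_rot: [3.139, -0.002, 1.287]
wrist_force: [0.5, 0.6, -8.4]
width: 0.0248
```

Emit:
arm_command(
  series=[
    [0, 0, 0, 0.2, 0, 0, 0],
    [0, 0, 0, 0.2, 0, 0, 0],
    [0, 0, 0, 0.1, 0, 0, 0],
    [0, 0, 0, 0.1, 0, 0, 0],
    [0, 0, 0, 0, 0, 0, 0],
    [0, 0, 0, 0, 0, 0, 0],
  ],
)

```text
time: 22.15
tool_pos: [0.5539, 0.2241, 0.0127]
ee_rot: [3.141, -0.0, 1.287]
wrist_force: [-3.5, -0.0, 0.4]
width: 0.0251
```

Emit:
arm_command(
  series=[
    [0.65, 0, 0, 0, 0, 0, 0],
    [0.65, 0, 0, 0, 0, 0, 0],
    [0.65, 0, 0, 0, 0, 0, 0],
    [0.65, 0, 0, 0, 0, 0, 0],
    [0.65, 0, 0, 0, 0, 0, 0],
    [0.65, 0, 0, 0, 0, 0, 0],
    [0.65, 0, 0, -3, 0, 0, 0],
    [0.65, 0, 0, -4, 0, 0, 0],
    [0.65, 0, 0, -5, 0, 0, 0],
    [0.65, 0, 0, -2, 0, 0, 0],
    [0.65, 0, 0, 0, 0, 0, 0],
    [0.65, 0, 0, 0, 0, 0, 0],
  ],
)

```text
time: 23.35
tool_pos: [0.5535, 0.2239, 0.151]
ee_rot: [-3.141, 0.0, 1.287]
wrist_force: [0.0, 0.7, -0.4]
width: 0.0612
```

```bash
python3 - <<'E'
from h import *
o=sensors.get_obs();print(o["time"],o["tool_pos"],o["wrist_force"],o["width"])
s=eyes.snapshot("side");w=eyes.snapshot("wrist")
s0=cv2.imread("pics/side0.png")
cv2.imwrite("pics/f.png",np.hstack([cv2.resize(s,(400,300)),cv2.resize(w,(400,300))]))
E
```

```text
23.35 [0.55353085 0.22391979 0.15099059] [ 0.03390798  0.74037622 -0.37258653] 0.06121538556417694
```

View pics/f.png

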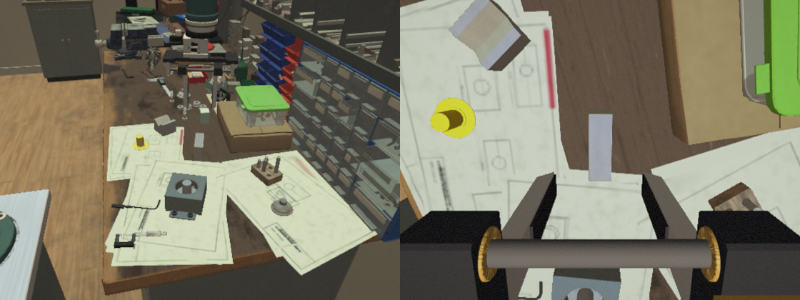

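The block stands in its old place ((600,147) in the right panel) and the gripper is clear of it. The vee, dome and yellow cover haven't moved, and the cover is down in the housing. Handing in.

```bash
python3 -c "
from bench import job;print(job.close_job())"
```

```text
the job is handed in; nothing more can be done
None
```

The job is handed in at about 23 s of robot time. The steel cover was set in the recess by its boss and let go. It was then pressed home with the block, and the block was set back where it first stood.

- **Press:** The first bump peaked at about 9 N after roughly 13 mm of travel, then the force fell to about 2 N. A second bump of about 7 N came at 18 mm, followed by a 1.4 mm drop, which I took as the snap. The solid stop came at about 21 mm; I held about 16 N net there with no further travel. The highest force I read was 16 N net, but readings came only at the end of each step.
- **Last checks:** After lifting off, the boss top measured about 64 mm above the bench, so the cover stayed about 20 mm below its first rest. The block stands upright, the gripper touches nothing, and the vee, dome and yellow cover look undisturbed. The seat's own travel can't be read directly.
- **Disagreements:** The camera views differed by 2–3 mm on the mouth's position, and the bore's edge force during insertion settled it. In the first pictures a paper corner seemed to hide half of the cover's disc; once lifted, the disc was whole. During the press there was a sideways force of up to about 6 N.

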